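Pre-shift check of the saw's extractor, start and stop

TASK

Do the morning check on the saw by pressing its controls with the fingertips, in this order: press the raised end of the rocker on the extractor's handset all the way down, then press the saw's small flat start button fully in and hold it for two seconds, then let it go and push the big mushroom stop button fully down, where it stays by itself. Only press: leave the handset lying where it is, pick nothing up, and do not disturb the offcut or the tape measure. Finish clear of everything.

Things in the scene. Friction and masses are not known exactly. Their poses are not given: they have to be found in the camera images.
- handset: Loose grey extractor handset, 0.3 to 0.6 kg, flat on the bench at any yaw: 150 mm (x) by 70 mm (y), 28 mm high, rubber loop at its -x end. Origin: centre of its underside; z up. On its top, centred: a white V-shaped paddle rocker, 66 mm long (x), 36 mm wide, two flat 6 mm thick halves at 0.40 rad to each other, hinged along y 32 mm above the bench.
- rocker (a joint): Rocker angle, rad. 0 (off): the half towards the handset's +x is raised 0.40 rad, outer edge 50 mm above the bench; the other half is level. 0.40 (on, hard stop): the +x half is down level, its top 38 mm above the bench. No spring: 0.08 N m friction (3 to 4 N at the pressing point), stays where left. Starts at 0 to 0.04.
- rocker_press (a point): Point to press: on top of the raised half, 22 mm from the hinge, mid width (33 mm is its outer edge). It rides on the rocker: about 46 mm above the bench when off, 38 mm when on.
- station: Grey saw control station, bolted down: 110 mm (x) by 220 mm (y), top 50 mm above the bench, flange 122 x 232 mm, conduit stub on +x to 83 mm from its centre. Origin: centre of its underside. Its two buttons stand on top, 55 mm either side of the centre along y; which side is which varies, as does whether station or handset is on the left.
- start (a joint): Travel of the start button, m: 0 out, 0.006 fully in. Springs back; about 1.5 N to begin, 5 N fully in.
- start_top (a point): Centre of the flat top of the start button: black upright cylinder 28 mm in diameter, in an aluminium bezel ring 44 mm in diameter and 12 mm high. The top is 72 mm above the bench when out and moves straight down; at full travel it is still 4 mm above the bezel.
- stop (a joint): Travel of the mushroom stop button, m: 0 out, 0.008 fully down (hard stop). No spring: about 4 N of friction, it stays where it is left.
- stop_top (a point): Top centre of the domed head of the mushroom stop button: black, 48 mm in diameter and 15 mm thick, the dome flat to 1 mm within 12 mm of the centre, on an aluminium bezel 40 mm in diameter. The top is 87 mm above the bench when out, and moves straight down.
- offcut: Loose wood offcut, 70 x 35 x 20 mm, near the robot; leave it alone. Origin: centre of its underside.
- tape: Loose grey tape measure, 66 x 66 x 34 mm, beyond the controls; leave it alone. Origin: centre of its underside.

How it is judged:
By the outcome, as a careful person would: the job done as asked, in the order asked, and still so for the second after the job is handed in, with the robot touching nothing.
It also fails if it takes over 51 s, if anything falls off the work surface, if the arm or the gripper's body presses on something with over 40 N, if the wrist force passes 120 N, or if a joint passes its speed limit or range.

ROBOT

A 6-joint arm with a two-finger parallel gripper is mounted at the origin on the work surface. World frame = base frame: x ahead of the robot, y to its left, z up, the work surface at z = 0. Lengths are in m, angles in degrees, forces in N, time in s.
With the tool pointing down it reaches from about 0.35 to 0.875 m from the base axis. Payload 4.2 kg.
Tool frame: the origin (TCP) lies on the mounting face of the last link; the fingertips stand 182 mm ahead of it and the grasp point (between the pads) lies 164 mm ahead of it (r.tcp_to_grasp is the distance from the TCP to the grasp point, in m); z points along the fingers, y is the line along which they close (so a half turn about z gives the same grasp; the last joint's range is limited). The gripper opens to 87 mm and grips with 3 to 60 N. Pads are 19 mm wide; open, the fingers measure 117 mm over their backs; the gripper's body (75 mm by 190 mm) begins 51 mm behind the grasp point.
Start: joints at [88.213, 22.042, 0.453, 0, -68.411, -14.817], TCP at [0.179, 0.599, 0.405] pointing down, gripper open.
Joint ranges: [-179.83, 179.83], [-69.29, 118.12], [-61.27, 80.66], [-181.25, 117.63], [-171.15, -9.14], [-177.46, 177.46]. Speed limits (degrees/s): [159.86, 159.86, 180, 180, 180, 180].

INTERFACE

Orientations are given as a 3x3 rotation matrix whose columns are the frame's x, y, z axes.
In Python, from station import sense, eyes, r gives the robot as it stands.
- The arm moves only by the tool jog_arm, never from a script. Its argument "increments" is a list of rows, each a list of 4 numbers: the shift along the tool's x, y, z normalised to -1 to 1, where 1 is 0.02 m, then the turn about the tool's z normalised to -1 to 1, where 1 is 0.08 rad. A call has 1 to 10 rows; each row shifts and turns the commanded pose from where the row before left it, along the tool's axes as they then stand; what a row does not reach is not made up. A row lasts 1/10 s, in which the tool goes at most 50 mm and 8.59 degrees, less where a joint would pass 70% of its speed; a pose out of reach is approached as far as the arm can. A call with a number of a shift or a turn outside -1 to 1 is refused whole. A call with a gripper value outside its range is refused whole. "grip" is the finger opening in mm, from 0 to 87, set as the call begins (left out, the last holds). The fingers move at their own pace and stop on an object; the grip force is fixed at half the most. Time passes only in rows, so rows that do not move let the fingers close. It gives the time, the measured TCP pose, the force, the opening and the grip force at its end, in the units of the state.
- sense(): the state, without advancing time (a new reading comes with each control period).
- eyes.capture(name): name is "scene" or "side" or "wrist"; returns the picture (384x512x3 uint8, blue, green, red); there is no depth.
- eyes.get_calibration(name): a dict with "camera_matrix" (3x3 intrinsics, pixels), "R" (3x3) and "t" (3): a world point X has camera coordinates R X + t; the wrist camera has in their place "T_tool_cam" (4x4, takes a point from camera to tool coordinates, whose origin is the TCP and whose axes are the flange's). Camera axes: x right, y down, z forward; pixel columns grow to the right and rows downward; lengths in m; the calibration is good to about 2 mm. A picture is of the moment at which its call begins: read the wrist's pose just before it. get_calibration takes no time and is no camera call.
- r.finish_job(): hands the job in; it is judged then, once.
Trained networks look in the newest picture that a camera, given by its name, has taken for a name from the list of things; names that differ only in an ending like _2 or _b are one class to them, and where a whole thing is asked for, a point or a joint stands for the part that bears it (a point fixed in the world has none). Each returns a list of dicts, best first, with "conf" (0 to 1); they miss things now and then, are a little off and sometimes report something else, mostly with a low value. They report only what shows in the picture. A call takes as long as a camera call.
- eyes.spot_in(camera, name): "centre" ([x, y, z] in m, in world coordinates, good to about 4 mm: the middle of the surface that is visible of it).
- eyes.outline_of(camera, name): "mask" (384x512 bool, what is visible of it).
The state is a dict: "time_s": time; "joints": joint angles; "joint_velocities": joint speeds; "effort": joint torques, N m; "tcp_pos": TCP position; "ee_rot": TCP orientation; "wrist_force": force on the tool from outside, world axes, zero at the start; "moment": the same for the moment, N m; "gripper_width": opening from 0.0 (shut) to 1.0 (fully open); "gripper_force": force on a finger pad.
Only numpy, scipy, OpenCV 4.12 (cv2) and the standard library are available. Lean on these libraries where they do the work, as an engineer would, in place of code of your own. Each camera call takes 0.05 s, during which the arm holds its last target. There are 200 camera calls.

## Working session

There is one attempt and no reset: what is moved stays moved. The work goes in short steps, Python scripts to look and compute and a tool call to move; the robot and the scene stay as the last step left them, time stands still between calls to the robot, and variables do not carry over. Pictures are saved under pics/ and viewed, at most 10 in all, crops included, and the job is handed in when it is done.

Besides the shell and the picture viewer there is one more tool, called as name(argument=value, ...) on one line, values as JSON. jog_arm: Moves the arm, as the interface text tells. Its arguments: {"type":"object","properties":{"increments":{"type":"array"},"grip":{"type":"number"}},"required":["increments"]}

```bash
ls; mkdir -p pics
python3 - <<'E'
from station import sense, eyes, r
import cv2,numpy as np
s=sense();print(s['time_s'],s['tcp_pos'],np.round(s['ee_rot'],3).tolist(),s['gripper_width'])
a=eyes.capture('scene');cv2.imwrite('pics/scene.png',a)
b=eyes.capture('side');cv2.imwrite('pics/side.png',b)
for c in('scene','side'):
  for n in('handset','rocker_press','station','start_top','stop_top','offcut','tape'):
    print(c,n,[(np.round(d['centre'],4).tolist(),round(d['conf'],2)) for d in eyes.spot_in(c,n)[:3]])
print(sense()['time_s'])
E
```

```text
pics
0.0 [0.17851069 0.59874197 0.4036764 ] [[0.958, -0.286, -0.001], [-0.286, -0.958, -0.002], [0.0, 0.002, -1.0]] 0.9985017292251644
scene handset [([0.5437, 0.157, 0.0319], 0.85)]
scene rocker_press [([0.4022, 0.0178, 0.0217], 0.73), ([0.5208, 0.171, 0.0418], 0.66)]
scene station [([0.5436, -0.1859, 0.0547], 0.92)]
scene start_top [([0.4979, -0.2378, 0.0724], 0.48)]
scene stop_top [([0.5395, -0.137, 0.0853], 0.64)]
scene offcut [([0.4028, 0.02, 0.0219], 0.62)]
scene tape [([0.7702, 0.0017, 0.032], 0.75)]
side handset [([0.5062, 0.1788, 0.029], 0.88)]
side rocker_press [([0.5201, 0.1696, 0.0403], 0.84)]
side station [([0.5039, -0.1614, 0.0465], 0.76)]
side start_top [([0.4882, -0.2366, 0.0695], 0.59)]
side stop_top [([0.5272, -0.1356, 0.0788], 0.73)]
side offcut [([0.3906, 0.0267, 0.0191], 0.93)]
side tape [([0.5052, 0.1759, 0.0288], 0.68), ([0.7454, 0.0111, 0.0336], 0.61)]
0.8
```

View pics/scene.png

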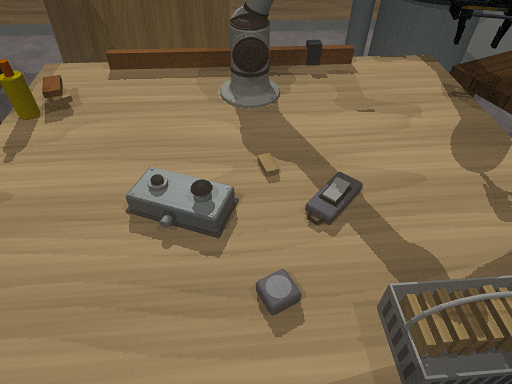

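View pics/side.png

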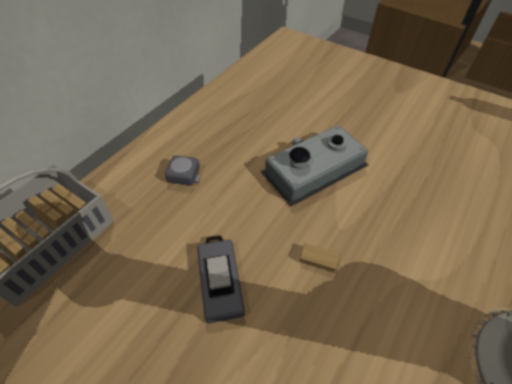

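```bash
cat > h.py <<'E'
from station import sense, eyes, r
import cv2,numpy as np
def proj(c,X):
    k=eyes.get_calibration(c); X=np.atleast_2d(X).astype(float)
    if c=='wrist':
        s=sense(); T=np.array(k['T_tool_cam']); W=(X-s['tcp_pos'])@np.array(s['ee_rot'])
        C=(W-T[:3,3])@T[:3,:3]
    else: C=X@np.array(k['R']).T+np.array(k['t'])
    p=C@np.array(k['camera_matrix']).T
    return p[:,:2]/p[:,2:]
def ray(c,uv):
    k=eyes.get_calibration(c); uv=np.atleast_2d(uv).astype(float)
    d=np.c_[uv,np.ones(len(uv))]@np.linalg.inv(np.array(k['camera_matrix'])).T
    if c=='wrist':
        s=sense(); T=np.array(k['T_tool_cam']);R=np.array(s['ee_rot'])
        return R@T[:3,3]+s['tcp_pos'], d@T[:3,:3].T@R.T
    R=np.array(k['R']); return -R.T@np.array(k['t']), d@R
def onz(c,uv,z):
    o,d=ray(c,uv); return o+d*((z-o[2])/d[:,2])[:,None]
def delta(goal,yaw=None):
    # tool-frame shift (units of rows 0.02 m) to TCP goal
    s=sense();R=np.array(s['ee_rot']); return R.T@(np.array(goal)-s['tcp_pos'])/0.02
E
python3 - <<'E'
from h import *
k=eyes.get_calibration('wrist');print(np.round(k['T_tool_cam'],3),k['camera_matrix'])
# handset pose fit on masks
for c in('scene','side'):
    for n,z in(('handset',.028),('rocker_press',.04)):
        m=eyes.outline_of(c,n)
        if not m: print(c,n,'none');continue
        m=m[0]['mask'].astype(np.uint8);ct=max(cv2.findContours(m,0,1)[0],key=cv2.contourArea)[:,0]
        P=onz(c,ct,z)[:,:2]; print(c,n,cv2.minAreaRect((P*1000).astype(np.float32)))
for c,p in(('scene',(202,184)),('side',(300,154))): print('stop',onz(c,p,.087))
for c,p in(('scene',(157,178)),('side',(338,138))): print('start',onz(c,p,.072))
print('rows to above', delta([.5,.17,.40]))
E
```

```text
[[ 0.001 -0.959 -0.285  0.078]
 [ 1.     0.001 -0.    -0.   ]
 [ 0.    -0.285  0.959  0.02 ]
 [ 0.     0.     0.     1.   ]] [[338.91594809   0.         255.53935875]
 [  0.         338.91594809 191.11351814]
 [  0.           0.           1.        ]]
scene handset ((537.8938598632812, 158.6785125732422), (72.77367401123047, 180.42709350585938), 45.83903884887695)
scene rocker_press ((521.1038818359375, 168.29067993164062), (38.2650260925293, 77.89737701416016), 49.04509735107422)
side handset ((520.4921264648438, 166.0435028076172), (69.88148498535156, 166.82032775878906), 45.60041809082031)
side rocker_press ((521.06884765625, 165.43101501464844), (37.2118034362793, 62.13925552368164), 46.652381896972656)
stop [[ 0.53330363 -0.13457777  0.087     ]]
stop [[ 0.52879886 -0.13179339  0.087     ]]
start [[ 0.49156774 -0.23670375  0.072     ]]
start [[ 0.48903839 -0.23959568  0.072     ]]
rows to above [21.53026254 15.9582735   0.237357  ]
```

jog_arm(increments=[[0.98,0.7,0,0],[0.98,0.7,0,0],[0.98,0.7,0,0],[0.98,0.7,0,0],[0.98,0.7,0,0],[0.98,0.7,0,0],[0.98,0.7,0,0],[0.98,0.7,0,0],[0.98,0.7,0,0],[0.98,0.7,0,0]], grip=0)

```text
time_s: 2.0
tcp_pos: [0.3269, 0.4079, 0.405]
ee_rot: [[0.958, -0.286, 0.0], [-0.286, -0.958, 0.0], [0.0, -0.0, -1.0]]
wrist_force: [-0.2, 0.1, 0.7]
gripper_width: 0.171
gripper_force: 0.0
```

jog_arm(increments=[[0.98,0.7,0.2,0],[0.98,0.7,0.2,0],[0.98,0.7,0.2,0],[0.98,0.7,0.2,0],[0.98,0.7,0.2,0],[0.98,0.7,0.2,0],[0.98,0.7,0.2,0],[0.98,0.7,0.2,0],[0.98,0.7,0.2,0],[0.98,0.7,0.2,0]])

```text
time_s: 3.0
tcp_pos: [0.4747, 0.2178, 0.3648]
ee_rot: [[0.958, -0.286, 0.0], [-0.286, -0.958, 0.0], [0.0, -0.0, -1.0]]
wrist_force: [-0.8, 0.9, 0.2]
gripper_width: 0.005
gripper_force: 0.0
```

jog_arm(increments=[[0.98,0.7,0.2,0],[0.98,0.7,0.2,0],[0,0,0,0.9],[0,0,0,0.9],[0,0,0,0.9],[0,0,0,0.9],[0,0,0,0.9],[0,0,0,0.9],[0,0,0,0.8],[0,0,0,0]])

```text
time_s: 4.0
tcp_pos: [0.5038, 0.1805, 0.3569]
ee_rot: [[0.707, -0.707, 0.0], [-0.707, -0.707, 0.0], [0.0, -0.0, -1.0]]
wrist_force: [0.8, -0.3, 0.6]
gripper_width: 0.007
gripper_force: 0.0
```

Run:
```python
from h import *
s=sense();print(s['time_s'],s['tcp_pos'],np.round(s['ee_rot'],3).tolist(),s['gripper_width'],s['joint_velocities'],s['wrist_force'])
a=eyes.capture('wrist')
for n,z in(('handset',.028),('rocker_press',.04)):
    m=eyes.outline_of('wrist',n)
    print(n,[np.round(d['centre'],4).tolist() for d in eyes.spot_in('wrist',n)])
    if not m: continue
    ct=max(cv2.findContours(m[0]['mask'].astype(np.uint8),0,1)[0],key=cv2.contourArea)[:,0]
    print(n,cv2.minAreaRect((onz('wrist',ct,z)[:,:2]*1000).astype(np.float32)))
cv2.imwrite('pics/w1.png',a)
```

```text
4.0 [0.50377602 0.18053825 0.35686249] [[0.707, -0.707, 0.0], [-0.707, -0.707, 0.0], [0.0, -0.0, -1.0]] 0.006915699174945173 [-0.06236076  0.10470629 -0.04676864  0.03359494  0.1228849   2.74497734] [ 0.81245143 -0.30208775  0.60150711]
handset [[0.5259, 0.1574, 0.0275]]
handset ((527.88427734375, 160.47735595703125), (70.1319580078125, 167.44778442382812), 46.16853713989258)
rocker_press [[0.5235, 0.1627, 0.0362]]
rocker_press ((520.7114868164062, 167.94212341308594), (35.25771713256836, 64.78465270996094), 45.85654067993164)
```

View pics/w1.png

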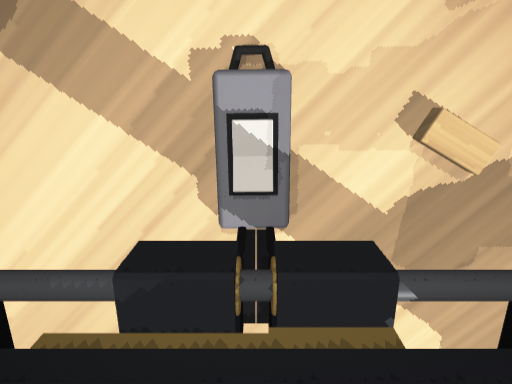

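Run:
```python
from h import *
P=onz('wrist',[(252.5,70),(254.5,227.5),(216,150),(291,150)],.028);print(np.round(P,4),np.linalg.norm(P[0]-P[1]),np.linalg.norm(P[2]-P[3]))
c=(P[0]+P[1])/2;print('centre',c)
a=onz('wrist',[(252,119)],.038)[0];b=onz('wrist',[(254,194.5)],.050)[0];print('rocker',a,b,(a+b)/2,np.linalg.norm((a-b)[:2]))
x=(P[1]-P[0])[:2];x/=np.linalg.norm(x);print('xaxis',x,np.degrees(np.arctan2(x[1],x[0])))
print('press',c[:2]+.022*x,((a+b)/2)[:2]+.022*x)
k=np.r_[((a+b)/2)[:2]+.022*x,.24];print(delta(k))
```

```text
[[0.5724 0.1158 0.028 ]
 [0.4681 0.2176 0.028 ]
 [0.5472 0.1885 0.028 ]
 [0.4986 0.1398 0.028 ]] 0.14580403560054012 0.06878870817884017
centre [0.520243   0.16668308 0.028     ]
rocker [0.54405519 0.14468912 0.038     ] [0.49711562 0.18913241 0.05      ] [0.5205854  0.16691077 0.044     ] 0.06464154747023693
xaxis [-0.71555879  0.69855252] 135.68901275359542
press [0.5045007  0.18205123] [0.50484311 0.18227892]
[-0.0229368  -0.09867931  5.8383631 ]
```

jog_arm(increments=[[0,-0.1,1,0],[0,0,1,0],[0,0,1,0],[0,0,1,0],[0,0,1,0],[0,0,0.9,0],[0,0,0,0],[0,0,0.1,0],[0,0,0.1,0],[0,0,0,0]])

```text
time_s: 5.25
tcp_pos: [0.5054, 0.1821, 0.2355]
ee_rot: [[0.707, -0.707, 0.001], [-0.707, -0.707, 0.001], [0.0, -0.001, -1.0]]
wrist_force: [0.4, 1.0, -0.1]
gripper_width: 0.005
gripper_force: 0.0
```

jog_arm(increments=[[0,0,0.1,0],[0,0,0.1,0],[0,0,0.1,0],[0,0,0,0]])

```text
time_s: 5.65
tcp_pos: [0.5052, 0.1824, 0.2292]
ee_rot: [[0.707, -0.707, 0.001], [-0.707, -0.707, 0.001], [-0.0, -0.001, -1.0]]
wrist_force: [-3.2, 0.7, 4.0]
gripper_width: 0.006
gripper_force: 1.7
```

jog_arm(increments=[[0,0,0.1,0],[0,0,0.1,0],[0,0,0.1,0],[0,0,0.1,0],[0,0,0,0]])

```text
time_s: 6.15
tcp_pos: [0.5053, 0.1821, 0.2206]
ee_rot: [[0.707, -0.707, 0.0], [-0.707, -0.707, 0.0], [0.0, -0.0, -1.0]]
wrist_force: [-2.2, 1.8, 3.9]
gripper_width: 0.008
gripper_force: 1.9
```

jog_arm(increments=[[0,0,0.05,0],[0,0,0.05,0],[0,0,0,0]])

```text
time_s: 6.45
tcp_pos: [0.5053, 0.1822, 0.2204]
ee_rot: [[0.707, -0.707, 0.001], [-0.707, -0.707, -0.0], [0.001, -0.0, -1.0]]
wrist_force: [-4.8, 2.3, 15.1]
gripper_width: 0.005
gripper_force: 7.4
```

jog_arm(increments=[[0,0,-0.5,0],[0,0,-1,0],[0,0,-1,0],[0,0,-1,0],[0,0,-1,0],[0,0,-1,0],[0,0,-1,0],[0,0,-0.5,0],[0,0,0,0],[0,0,0,0]])

```text
time_s: 7.45
tcp_pos: [0.5049, 0.1816, 0.3577]
ee_rot: [[0.706, -0.708, -0.002], [-0.708, -0.706, -0.001], [-0.001, 0.002, -1.0]]
wrist_force: [-0.9, 0.0, 0.8]
gripper_width: 0.004
gripper_force: 0.0
```

Run:
```python
from h import *
print(sense()['time_s'],sense()['tcp_pos'],sense()['wrist_force'])
a=eyes.capture('wrist');b=eyes.capture('side')
cv2.imwrite('pics/w2.png',np.hstack([cv2.resize(a[40:240,170:370],(400,400)),cv2.resize(b[210:330,160:280],(400,400))]))
```

```text
7.45 [0.50490633 0.18162763 0.35769842] [-0.86696014  0.04219228  0.82645048]
```

View pics/w2.png

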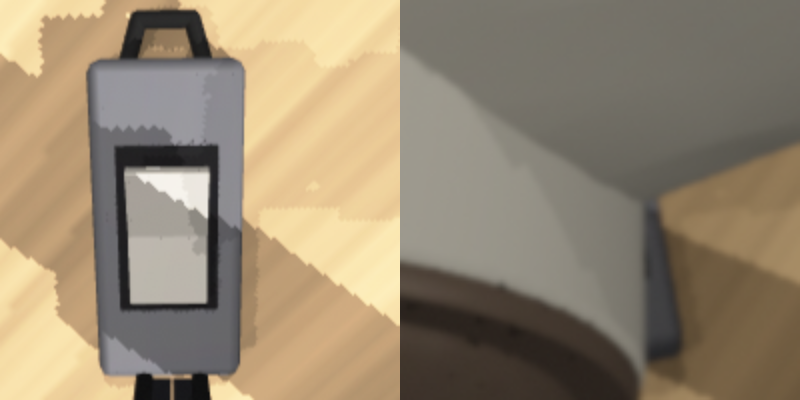

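jog_arm(increments=[[1,1,0,0],[1,1,0,0],[1,1,0,0],[1,1,0,0],[1,1,0,0],[1,1,0,0],[1,1,0,0],[1,1,0,0],[1,1,0,0],[1,1,0,0]])

```text
time_s: 8.55
tcp_pos: [0.5048, -0.102, 0.3576]
ee_rot: [[0.707, -0.707, -0.002], [-0.707, -0.707, -0.0], [-0.001, 0.002, -1.0]]
wrist_force: [0.7, 0.6, 0.7]
gripper_width: 0.006
gripper_force: 0.0
```

jog_arm(increments=[[0.8,1,0,0],[0.8,1,0,0],[0.8,1,0,0],[0,0,0,0],[0,0,0,0]])

```text
time_s: 9.05
tcp_pos: [0.4963, -0.1775, 0.3578]
ee_rot: [[0.706, -0.708, -0.002], [-0.708, -0.706, 0.0], [-0.002, 0.001, -1.0]]
wrist_force: [0.4, 0.9, 0.1]
gripper_width: 0.007
gripper_force: 0.0
```

Run:
```python
from h import *
s=sense();print(s['time_s'],s['tcp_pos'])
a=eyes.capture('wrist');cv2.imwrite('pics/w3.png',a)
for n,z in(('start_top',.072),('stop_top',.087)):
    print(n,[(np.round(d['centre'],4).tolist(),round(d['conf'],2)) for d in eyes.spot_in('wrist',n)])
    print(proj('wrist',[{'start_top':(.490,-.238,z),'stop_top':(.531,-.133,z)}[n]]))
    for m in eyes.outline_of('wrist',n)[:1]:
        ct=max(cv2.findContours(m['mask'].astype(np.uint8),0,1)[0],key=cv2.contourArea)[:,0];print(cv2.boundingRect(ct))
```

```text
9.05 [ 0.49633894 -0.17751134  0.35775729]
start_top [([0.4975, -0.2357, 0.0758], 0.59)]
[[316.50172522 141.76976272]]
(298, 122, 35, 36)
stop_top [([0.5364, -0.1356, 0.0832], 0.62)]
[[185.13854624 202.32519498]]
(159, 165, 58, 56)
```

View pics/w3.png

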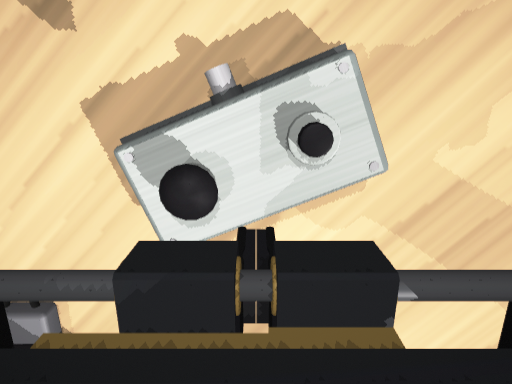

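Run:
```python
from h import *
a=onz('wrist',[(315.5,139.8)],.072)[0];b=onz('wrist',[(188.5,192)],.080)[0]
print(a,b,np.linalg.norm((a-b)[:2]))
for c,p in(('scene',(157,179)),('side',(338,139))): print(onz(c,p,.071))
print(delta(np.r_[a[:2],.27]), np.array(sense()['ee_rot']).T@(b-a)/.02)
```

```text
[ 0.4919935  -0.23830777  0.072     ] [ 0.53433289 -0.13862408  0.08      ] 0.108302648824141
[[ 0.49376338 -0.23663616  0.071     ]]
[[ 0.48788417 -0.23765973  0.071     ]]
[2.01838632 2.353476   4.43246574] [-2.02322219 -5.02296119 -0.40011525]
```

jog_arm(increments=[[0.67,0.78,0,0],[0.67,0.78,0,0],[0.67,0.78,0,0],[0,0,1,0],[0,0,1,0],[0,0,1,0],[0,0,1,0],[0,0,0.9,0],[0,0,0,0],[0,0,0,0]])

```text
time_s: 10.3
tcp_pos: [0.4923, -0.2384, 0.261]
ee_rot: [[0.708, -0.707, -0.0], [-0.707, -0.708, -0.0], [0.0, 0.0, -1.0]]
wrist_force: [0.3, -0.4, -0.1]
gripper_width: 0.008
gripper_force: 0.0
```

jog_arm(increments=[[0,0,0.1,0],[0,0,0.1,0],[0,0,0.1,0],[0,0,0,0]])

```text
time_s: 10.7
tcp_pos: [0.4918, -0.2387, 0.2548]
ee_rot: [[0.707, -0.707, 0.0], [-0.707, -0.707, 0.0], [0.0, -0.0, -1.0]]
wrist_force: [0.4, -0.8, -0.2]
gripper_width: 0.008
gripper_force: 0.0
```

jog_arm(increments=[[0,0,0.1,0],[0,0,0.1,0],[0,0,0.1,0],[0,0,0.05,0],[0,0,0,0]])

```text
time_s: 11.2
tcp_pos: [0.492, -0.2388, 0.2486]
ee_rot: [[0.707, -0.707, 0.0], [-0.707, -0.707, -0.0], [0.0, 0.0, -1.0]]
wrist_force: [-1.2, 1.7, 7.9]
gripper_width: 0.008
gripper_force: 3.8
```

Near the stop; press slightly more and hold 2 s and some.

jog_arm(increments=[[0,0,0.04,0],[0,0,0,0],[0,0,0,0]])

```text
time_s: 11.5
tcp_pos: [0.492, -0.2388, 0.2485]
ee_rot: [[0.707, -0.707, 0.001], [-0.707, -0.707, -0.001], [0.001, 0.0, -1.0]]
wrist_force: [-2.8, 2.2, 10.8]
gripper_width: 0.011
gripper_force: 5.7
```

jog_arm(increments=[[0,0,0,0],[0,0,0,0],[0,0,0,0],[0,0,0,0],[0,0,0,0],[0,0,0,0],[0,0,0,0],[0,0,0,0],[0,0,0,0],[0,0,0,0]])

```text
time_s: 12.5
tcp_pos: [0.492, -0.2387, 0.2485]
ee_rot: [[0.707, -0.707, 0.001], [-0.707, -0.707, -0.001], [0.001, 0.0, -1.0]]
wrist_force: [-3.0, 2.6, 10.0]
gripper_width: 0.006
gripper_force: 5.7
```

jog_arm(increments=[[0,0,0,0],[0,0,0,0],[0,0,0,0],[0,0,0,0],[0,0,0,0],[0,0,0,0],[0,0,0,0],[0,0,0,0],[0,0,0,0],[0,0,0,0]])

```text
time_s: 13.5
tcp_pos: [0.4919, -0.2388, 0.2485]
ee_rot: [[0.707, -0.707, 0.001], [-0.707, -0.707, -0.001], [0.001, 0.0, -1.0]]
wrist_force: [-3.0, 3.5, 10.3]
gripper_width: 0.006
gripper_force: 5.7
```

jog_arm(increments=[[0,0,-0.5,0],[0,0,-1,0],[0,0,-1,0],[0,0,-0.5,0],[0,0,0,0],[-0.34,-0.85,0,0],[-0.34,-0.85,0,0],[-0.34,-0.85,0,0],[-0.34,-0.85,0,0],[-0.34,-0.85,0,0]])

```text
time_s: 14.5
tcp_pos: [0.5278, -0.1539, 0.3055]
ee_rot: [[0.707, -0.708, -0.003], [-0.708, -0.707, 0.0], [-0.002, 0.001, -1.0]]
wrist_force: [-0.7, -0.1, -0.5]
gripper_width: 0.007
gripper_force: 0.0
```

jog_arm(increments=[[-0.34,-0.85,0,0],[0,0,0,0],[0,0,0,0]])

```text
time_s: 14.8
tcp_pos: [0.5349, -0.1376, 0.3058]
ee_rot: [[0.707, -0.707, -0.002], [-0.707, -0.707, 0.0], [-0.002, 0.001, -1.0]]
wrist_force: [0.4, -0.2, -0.2]
gripper_width: 0.005
gripper_force: 0.0
```

Run:
```python
from h import *
s=sense();print(s['time_s'],s['tcp_pos'],s['wrist_force'])
a=eyes.capture('wrist');cv2.imwrite('pics/w4.png',a)
```

```text
14.8 [ 0.53493143 -0.1376096   0.30581206] [ 0.40644052 -0.19827241 -0.22524723]
```

View pics/w4.png

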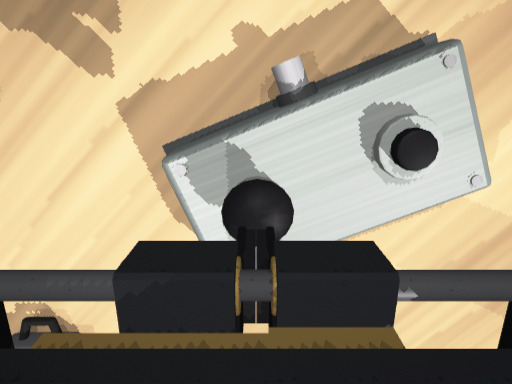

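jog_arm(increments=[[0,0,1,0],[0,0,0.6,0],[0,0,0,0],[0,0,0.1,0],[0,0,0.1,0],[0,0,0.1,0],[0,0,0.1,0],[0,0,0,0]])

```text
time_s: 15.65
tcp_pos: [0.5354, -0.1379, 0.2675]
ee_rot: [[0.707, -0.707, 0.001], [-0.707, -0.707, -0.0], [0.001, -0.001, -1.0]]
wrist_force: [-0.1, -0.6, 2.3]
gripper_width: 0.003
gripper_force: 1.2
```

jog_arm(increments=[[0,0,0.1,0],[0,0,0.1,0],[0,0,0,0]])

```text
time_s: 15.95
tcp_pos: [0.5354, -0.1379, 0.263]
ee_rot: [[0.707, -0.707, 0.001], [-0.707, -0.707, -0.0], [0.001, -0.0, -1.0]]
wrist_force: [1.0, -1.1, 3.2]
gripper_width: 0.007
gripper_force: 1.3
```

jog_arm(increments=[[0,0,0.1,0],[0,0,0.05,0],[0,0,0,0],[0,0,0,0]])

```text
time_s: 16.35
tcp_pos: [0.5355, -0.1378, 0.2611]
ee_rot: [[0.707, -0.707, 0.001], [-0.707, -0.707, -0.001], [0.001, -0.0, -1.0]]
wrist_force: [-1.4, 1.3, 9.4]
gripper_width: 0.005
gripper_force: 4.8
```

jog_arm(increments=[[0,0,0.05,0],[0,0,0,0],[0,0,0,0]])

```text
time_s: 16.65
tcp_pos: [0.5355, -0.1378, 0.261]
ee_rot: [[0.708, -0.707, 0.001], [-0.707, -0.708, -0.001], [0.002, -0.0, -1.0]]
wrist_force: [-3.4, 1.5, 14.3]
gripper_width: 0.003
gripper_force: 7.1
```

jog_arm(increments=[[0,0,-0.5,0],[0,0,-1,0],[0,0,-1,0],[0,0,-1,0],[0,0,-1,0],[0,0,-1,0],[0,0,-0.5,0],[0,0,0,0],[0,0,0,0],[0,0,0,0]])

```text
time_s: 17.65
tcp_pos: [0.5349, -0.1377, 0.3775]
ee_rot: [[0.707, -0.708, -0.003], [-0.708, -0.707, 0.0], [-0.002, 0.002, -1.0]]
wrist_force: [0.3, -0.2, -0.4]
gripper_width: 0.004
gripper_force: 0.0
```

Run:
```python
from h import *
s=sense();print(s['time_s'],s['tcp_pos'],s['wrist_force'])
a=eyes.capture('side');cv2.imwrite('pics/f.png',a)
for n in('handset','offcut','tape'): print(n,[np.round(d['centre'],3).tolist() for d in eyes.spot_in('side',n)[:2]])
```

```text
17.65 [ 0.53486058 -0.13774135  0.37746063] [ 0.3483897  -0.24869434 -0.42404435]
handset [[0.508, 0.18, 0.028], [0.747, 0.012, 0.034]]
offcut [[0.393, 0.028, 0.019], [0.529, -0.135, 0.072]]
tape [[0.75, 0.013, 0.034]]
```

View pics/f.png

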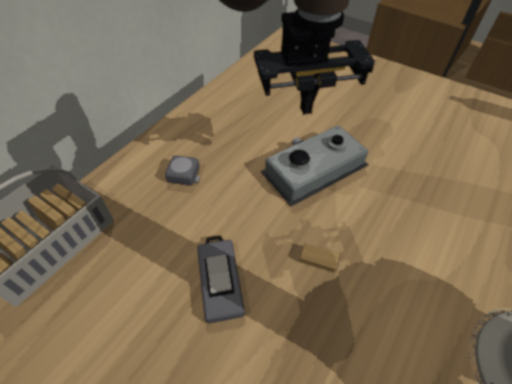

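The side view shows the mushroom at (300,158), lower than before. The start button is out at (338,139), the handset, offcut and tape are where they were, and the gripper is clear.

```bash
python3 -c "
from station import r
print(r.finish_job())"
```

```text
the job is handed in; nothing more can be done
None
```

The morning check is done in order and handed in at about 18 s: the rocker was pressed down to its stop, start was pressed fully in, held just over 2 s and released, and the mushroom stop was pushed down and stayed there; the arm finished clear and nothing else visibly moved.

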